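Draw the scoop from its holder and tip it out over the bowl

ROBOT

A 6-joint arm with a two-finger parallel gripper is mounted at the origin on a cart in front of the work surface, level with it; the furniture and walls round the work are solid. World frame = base frame: x ahead of the robot, y to its left, z up, the work surface at z = 0. Lengths are in m, angles in rad, forces in N, time in s.
With the tool pointing down it reaches from about 0.4 to 0.825 m from the base axis. Payload 7 kg.
Tool frame: the origin (TCP) lies midway between the tips of the shut fingers; the grasp point (between the pads) lies 19 mm behind it; z points along the fingers, y is the line along which they close (so a half turn about z gives the same grasp; the last joint's range is limited). The gripper opens to 88 mm and grips with 3 to 60 N. Pads are 19 mm wide; open, the fingers measure 130 mm over their backs; the gripper's body (78 mm by 193 mm) begins 47 mm behind the grasp point.
Start: joints at [1.535, 0.359, 0.012, 0, -1.224, -0.288], TCP at [0.215, 0.64, 0.227] pointing down, gripper open.
Joint ranges: [-3.07, 3.07], [-1.43, 2.12], [-1.02, 1.25], [-3.03, 1.67], [-3.05, -0], [-3.03, 3.03]. Speed limits (rad/s): [2.39, 2.39, 3.01, 3.14, 3.14, 3.14].

INTERFACE

Orientations are given as [roll, pitch, yaw] about the fixed x, y, z axes, in that order (R = Rz(yaw) Ry(pitch) Rx(roll)).
In Python, from station import arm gives the robot as it stands. The module is installed in compiled form; this text tells all that it offers.
- The arm moves only by the tool carry_out, never from a script. Its argument "commands" is a list of rows, each a list of 4 numbers: the shift along the world's x, y, z in units of 50 mm (1.0 is 50 mm), then the turn about the world's z in units of 6 degrees (1.0 is 6 degrees). A call has exactly 10 rows; each row is the pose to reach, as a shift and turn from the pose commanded when the call began; what a row does not reach only later rows make up. A row lasts 1/8 s, in which the tool goes at most 62.5 mm and 10.7 degrees, less where a joint would pass 70% of its speed; a pose out of reach is approached as far as the arm can. A call with a gripper value outside its range is refused whole. "claw" is the closure, from 0 (fully open) to 1 (shut), set as the call begins (left out, the last holds). The fingers move at their own pace and stop on an object; "force" is the grip in N (left out, the last holds). Time passes only in rows, so rows that repeat a pose let the fingers close, or fill a call up. It gives the time, the measured TCP pose, the force, the opening and the grip force at its end, in the units of the state.
- arm.get_state(): the state, without advancing time (a new reading comes with each control period).
- arm.grab_frame(name): name is "side" or "top"; returns a dict with "pixels" (400x640x3 uint8, red, green, blue), "fx", "fy", "cx", "cy" (pixels), "eye" and "orientation" of the camera in the world. Camera axes: x right, y down, z forward; pixel columns grow to the right and rows downward; lengths in m; the calibration is good to about 2 mm. A picture is of the moment at which its call begins. There is no depth.
- arm.job_done(): hands the job in; it is judged then, once.
Trained networks look in a picture, given as the dict that the camera call returned (one of the last four; its "shot" number tells which), for a name from the list of things; names that differ only in an ending like _2 or _b are one class to them, and where a whole thing is asked for, a point or a joint stands for the part that bears it (a point fixed in the world has none). Each returns a list of dicts, best first, with "conf" (0 to 1); they miss things now and then, are a little off and sometimes report something else, mostly with a low value. They report only what shows in the picture. A call takes as long as a camera call.
- arm.regions_of(picture, query): "pixels" (400x640 bool, what is visible of it) and "uv" ([column, row] in pixels, amid what is visible of it).
- arm.mark_of(picture, query): "uv" ([column, row] in pixels: a listed point, or the origin of a listed thing).
The state is a dict: "t": time; "q": joint angles; "qd": joint speeds; "joint_efforts": joint torques, N m; "eef_pos": TCP position; "ee_rot": TCP orientation; "force": force on the tool from outside, world axes, zero at the start; "moment": the same for the moment, N m; "width": finger opening in m; "gripper_force": force on a finger pad.
Only numpy, scipy, OpenCV 4.12 (cv2) and the standard library are available. Lean on these libraries where they do the work, as an engineer would, in place of code of your own. Each camera call takes 0.05 s, during which the arm holds its last target. There are 200 camera calls.

TASK

Draw the metal scoop up out of its wooden holder, keeping it level so that all three chocolate chunks stay on it. Then tip it mouth-down over the white bowl so that every chunk slides into the bowl, and finish still holding the empty scoop raised over the bowl, clear of its rim, with its mouth pointing steeply down. Do not shove the bowl or disturb the spice jar, the tin or the salt shaker.

Things in the scene. Friction and masses are not known exactly. Their poses are not given: they have to be found in the camera images.
- scoop: Metal scoop, 0.13-0.22 kg, level in the holder at the start, axes along the holder's. Flat pan 120 mm long (x), 80 wide (y), floor and walls 4 thick, side walls 26 high, lower in front; back wall at +x, open mouth at -x. A wooden bar runs lengthways over it (x -44 to +60, 22 wide in y, z 72 to 92), on a 26 mm wide post at the back. Origin: centre of the pan's underside, z up.
- scoop_grip (a point): A point on the scoop: the middle of the wooden bar's section, 82 mm straight above the scoop's origin, roughly over the centre of mass; axes as the scoop's. Take hold here, across the 22 mm width, from above.
- scoop_mouth (a point): A point on the scoop: the middle of the floor's open front edge, at x -60 mm, z 2 mm in the scoop's frame.
- holder: Wooden stand fixed to the worktop, a shallow tray 144 x 104 mm, 32 high. Its pocket (128 x 88 mm, floor 12 mm above the worktop, walls 8 thick) takes the scoop's pan with 4 mm of play each side; the scoop comes out straight up. Origin: centre of its underside; x along its long side, the scoop's mouth at its -x end.
- bowl: Plain white stoneware mixing bowl, loose, 0.8 kg, empty, open on top: 190 mm across the rim, 70 mm high, wall 5 mm; the inside narrows to a flat floor 75 mm across, 6 mm up. Origin: centre of its underside.
- spice_jar: Spice jar with a screw cap, bystander: 44 mm across, 100 mm high; origin at the centre of its underside.
- tin: Food tin, bystander: 75 mm across, 58 mm high; origin at the centre of its underside.
- salt_shaker: Glass salt shaker, bystander: 44 mm across, 90 mm high; origin at the centre of its underside.
- chunk_0: One of three alike dark chocolate chunks, 26 x 22 x 16 mm, 14 g, lying loose on the scoop's floor at the start. They slide on the metal once it slopes about 40 degrees. Origin: its centre.
- chunk_1: One of three alike dark chocolate chunks, 26 x 22 x 16 mm, 14 g, lying loose on the scoop's floor at the start. They slide on the metal once it slopes about 40 degrees. Origin: its centre.
- chunk_2: One of three alike dark chocolate chunks, 26 x 22 x 16 mm, 14 g, lying loose on the scoop's floor at the start. They slide on the metal once it slopes about 40 degrees. Origin: its centre.

How it is judged:
On the way:
1. the scoop is lifted at least 50 mm clear of its seat, within 20 degrees of level, with all three chunks on it (z of scoop in the frame of holder above 0.062 m and angle between scoop's own z axis and vertical below 0.35 rad and x of chunk_0 in the frame of scoop between -0.075 and 0.06 m and y of chunk_0 in the frame of scoop between -0.042 and 0.042 m and z of chunk_0 in the frame of scoop between 0 and 0.05 m and x of chunk_1 in the frame of scoop between -0.075 and 0.06 m and y of chunk_1 in the frame of scoop between -0.042 and 0.042 m and z of chunk_1 in the frame of scoop between 0 and 0.05 m and x of chunk_2 in the frame of scoop between -0.075 and 0.06 m and y of chunk_2 in the frame of scoop between -0.042 and 0.042 m and z of chunk_2 in the frame of scoop between 0 and 0.05 m), for 0.2 s.
At the end, for the whole second after the job is handed in: All three chunks rest in the bowl; the gripper holds the scoop still, its floor sloping down to the mouth by at least 40 degrees, the mouth edge 75 mm or more above the bowl's underside and within 120 mm (level) of its centre, touching neither bowl nor holder (horizontal distance between each of chunk_0, chunk_1, chunk_2 and bowl below 0.085 m and z of each of chunk_0, chunk_1, chunk_2 in the frame of bowl below 0.068 m and (horizontal distance between chunk_0 and bowl below 0.07 m or z of chunk_0 in the frame of bowl above 0.02 m) and (horizontal distance between chunk_1 and bowl below 0.07 m or z of chunk_1 in the frame of bowl above 0.02 m) and (horizontal distance between chunk_2 and bowl below 0.07 m or z of chunk_2 in the frame of bowl above 0.02 m) and linear speed of each of chunk_0, chunk_1, chunk_2 below 0.05 m/s and angle between scoop's own x axis and vertical below 0.87 rad and z of scoop_mouth in the frame of bowl above 0.075 m and horizontal distance between scoop_mouth and bowl below 0.12 m and contact force between scoop and the fingers above 1 N and contact force between scoop and bowl below 0.2 N and contact force between scoop and holder below 0.2 N and linear speed of scoop below 0.03 m/s); the arm keeps its last pose, push and grip.
It fails at once if a bystander (spice jar, tin, salt shaker) is moved more than 30 mm or knocked over (distance of any of spice_jar, tin, salt_shaker from where it was at the start of the episode above 0.03 m or angle between any of spice_jar, tin, salt_shaker's own z axis and vertical above 0.5 rad).
It fails at once if the bowl is shoved more than 30 mm (distance of bowl from where it was at the start of the episode above 0.03 m).
It also fails if it takes over 38 s, if anything falls off the work surface, if the arm or the gripper's body presses on something with over 40 N, if the wrist force passes 120 N, or if a joint passes its speed limit or range.

## Working session

There is one attempt and no reset: what is moved stays moved. The work goes in short steps, Python scripts to look and compute and a tool call to move; the robot and the scene stay as the last step left them, time stands still between calls to the robot, and variables do not carry over. Pictures are saved under pics/ and viewed, at most 10 in all, crops included, and the job is handed in when it is done.

Besides the shell and the picture viewer there is one more tool, called after "Call:" as name([rows], argument=value, ...), one row to a line, values as JSON. carry_out: Moves the arm, as the interface text tells. Its arguments: {"type":"object","properties":{"commands":{"type":"array","items":{"type":"array","items":{"type":"number"}}},"claw":{"type":"number"},"force":{"type":"number"}},"required":["commands"]}

```bash
mkdir -p pics
cat > h.py <<'E'
import numpy as np, cv2
from scipy.spatial.transform import Rotation as R
from station import arm
def cam(p):
    o=np.array(p["orientation"],float)
    M=o if o.shape==(3,3) else (R.from_euler('xyz',o).as_matrix() if o.size==3 else R.from_quat(o).as_matrix())
    return np.array(p["eye"]),M
def ground(p,uv,z):
    e,M=cam(p); d=M@np.array([(uv[0]-p["cx"])/p["fx"],(uv[1]-p["cy"])/p["fy"],1.]); return e+d*(z-e[2])/d[2]
def proj(p,X):
    e,M=cam(p); c=M.T@(np.array(X)-e); return np.array([p["fx"]*c[0]/c[2]+p["cx"],p["fy"]*c[1]/c[2]+p["cy"]])
def tri(p1,u1,p2,u2):
    A=[];b=[]
    for p,u in((p1,u1),(p2,u2)):
        e,M=cam(p); d=M@np.array([(u[0]-p["cx"])/p["fx"],(u[1]-p["cy"])/p["fy"],1.]); d/=np.linalg.norm(d)
        P=np.eye(3)-np.outer(d,d); A.append(P); b.append(P@e)
    x,*_=np.linalg.lstsq(np.vstack(A),np.hstack(b),rcond=None); return x,np.linalg.norm(np.vstack(A)@x-np.hstack(b))
def save(p,n): cv2.imwrite(f"pics/{n}.png",p["pixels"][:,:,::-1])
E
python3 - <<'E'
from h import *
np.set_printoptions(precision=3,suppress=True)
s=arm.grab_frame("side");t=arm.grab_frame("top")
save(s,"s0");save(t,"t0")
print(s["eye"],s["orientation"],t["eye"],t["orientation"])
for n in ["scoop","scoop_grip","scoop_mouth","holder","bowl","spice_jar","tin","salt_shaker","chunk_0"]:
    a=arm.mark_of(s,n);b=arm.mark_of(t,n)
    print(n,[(np.round(x["uv"]),round(x["conf"],2)) for x in a[:3]],[(np.round(x["uv"]),round(x["conf"],2)) for x in b[:3]])
    if a and b: print("   ",tri(s,a[0]["uv"],t,b[0]["uv"]))
print(arm.get_state())
E
```

```text
[0.605 0.722 0.539] [-2.086  0.001 -3.129] [ 0.519 -0.116  1.09 ] [-3.06   0.021 -1.574]
scoop [(array([372., 258.]), 0.65)] [(array([288., 228.]), 0.79)]
    (array([ 0.541, -0.032,  0.014]), np.float64(0.0005712039584429738))
scoop_grip [(array([374., 219.]), 0.75)] [(array([291., 228.]), 0.69)]
    (array([ 0.54 , -0.045,  0.087]), np.float64(0.0010223165010601882))
scoop_mouth [(array([400., 268.]), 0.86)] [(array([273., 251.]), 0.61)]
    (array([ 0.493, -0.002,  0.014]), np.float64(0.00034008064257653195))
holder [(array([369., 263.]), 0.67)] []
bowl [(array([398., 196.]), 0.7)] [(array([414., 266.]), 0.85)]
    (array([ 0.462, -0.305, -0.005]), np.float64(0.004890722967302078))
spice_jar [(array([283., 226.]), 0.94)] [(array([357., 148.]), 0.52)]
    (array([ 0.717, -0.184, -0.011]), np.float64(0.0040277869113648))
tin [(array([265., 260.]), 0.62), (array([379., 247.]), 0.4)] [(array([286., 143.]), 0.8)]
    (array([ 0.728, -0.028,  0.011]), np.float64(0.002296125155419147))
salt_shaker [(array([308., 208.]), 0.88)] [(array([384., 176.]), 0.78)]
    (array([ 0.66 , -0.241, -0.002]), np.float64(0.007002585310061899))
chunk_0 [(array([380., 245.]), 0.49), (array([367., 256.]), 0.49)] [(array([301., 216.]), 0.61), (array([287., 224.]), 0.57), (array([296., 231.]), 0.45)]
    (array([ 0.545, -0.06 ,  0.025]), np.float64(0.029991764145338728))
{'t': 1.0, 'q': array([ 1.535,  0.359,  0.012,  0.   , -1.224, -0.288]), 'qd': array([ 0.001, -0.   ,  0.001, -0.001, -0.001, -0.   ]), 'joint_efforts': array([  0.   , -58.238,  29.331,   7.003,   0.013,  -0.   ]), 'eef_pos': array([0.215, 0.64 , 0.227]), 'ee_rot': array([-3.142,  0.   , -0.324]), 'force': array([-0.68 ,  0.183,  0.226]), 'moment': array([ 0.017, -0.026, -0.021]), 'gripper_force': 0.0, 'width': 0.08741982643870898}
```

```bash
python3 -c "
import cv2,numpy as np
cv2.imwrite('pics/c0.png',np.vstack([cv2.resize(cv2.imread('pics/%s0.png'%k),(480,300)) for k in 'st']))"
```

```text
(no output)
```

View pics/c0.png

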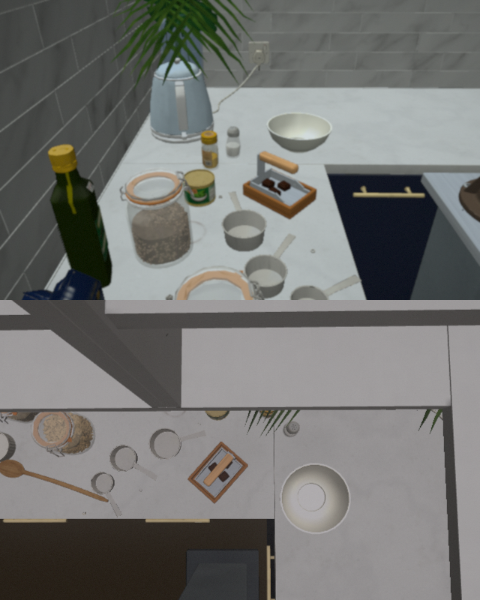

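Run:
```python
from h import *
np.set_printoptions(precision=4,suppress=True)
s=arm.grab_frame("side");t=arm.grab_frame("top")
for n in ["holder","bowl"]:
  for k,p in (("s",s),("t",t)):
    r=arm.regions_of(p,n)
    if not r: print(n,k,"none"); continue
    m=r[0]["pixels"].astype(np.uint8); c=max(cv2.findContours(m,0,2)[0],key=cv2.contourArea)[:,0,:]
    z=.032 if n=="holder" else .07
    g=np.array([ground(p,u,z)[:2] for u in cv2.convexHull(c)[:,0]],np.float32)
    if n=="holder": print(k,r[0]["conf"],cv2.minAreaRect(g*1000))
    else: print(k,r[0]["conf"],cv2.minEnclosingCircle(g*1000))
v=[]
for i in range(3):
    a=[arm.mark_of(p,n) for p in (s,t) for n in ("scoop_grip","scoop_mouth","scoop")]
    if i==0:
      for j,z in ((0,.094),(1,.014),(2,.012)):
        print([ground(p,a[j+3*k][0]["uv"],z)[:2] for k,p in enumerate((s,t)) if a[j+3*k]])
    break
# model overlay: scoop hypothesis
cr=t["pixels"][180:280,230:350,::-1]; cv2.imwrite("pics/c1.png",cv2.resize(cr,None,fx=6,fy=6,interpolation=cv2.INTER_CUBIC))
```

```text
s 0.6 ((542.85693359375, -17.1688232421875), (132.5115966796875, 163.032958984375), 48.404483795166016)
t 0.74 ((538.5751953125, -40.70281219482422), (106.32260131835938, 147.28753662109375), 47.48893356323242)
s 0.58 ((483.6427917480469, -264.6413879394531), 127.09606170654297)
t 0.61 ((467.5433349609375, -303.47869873046875), 95.11943054199219)
[array([ 0.5373, -0.0364]), array([ 0.5385, -0.0442])]
[array([0.4957, 0.005 ]), array([0.4975, 0.0015])]
[array([ 0.543 , -0.0315]), array([ 0.5384, -0.0378])]
```

View pics/c1.png

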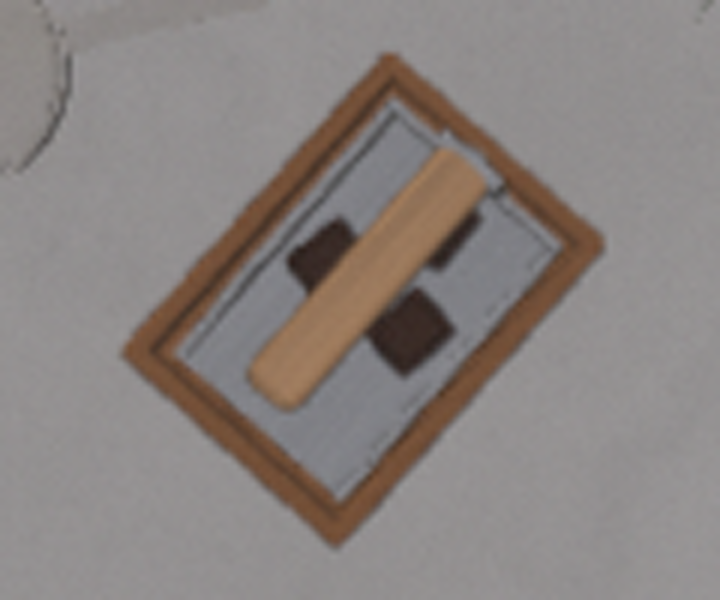

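Call:
carry_out([
  [1,-1.2,0,-1],
  [2,-2.4,0,-2],
  [2.5,-3.6,0,-3],
  [3,-4.8,0,-3.94],
  [3.5,-6,0,-3.94],
  [4,-7.2,0,-3.94],
  [4.5,-8.4,0,-3.94],
  [5,-9.6,0,-3.94],
  [5.6,-10.8,0,-3.94],
  [6.2,-12,0,-3.94],
], claw=0.4)

```text
t: 2.85
eef_pos: [0.5017, 0.0868, 0.2272]
ee_rot: [-3.14, -0.0, -0.736]
force: [2.0, 0.4, -0.3]
width: 0.0525
gripper_force: 0.0
```

Call:
carry_out([
  [0.57,-1.0,0,0],
  [0.57,-1.87,0,0],
  [0.57,-1.87,0,0],
  [0.57,-1.87,0,0],
  [0.57,-1.87,-0.5,0],
  [0.57,-1.87,-1,0],
  [0.57,-1.87,-1,0],
  [0.57,-1.87,-1,0],
  [0.57,-1.87,-1,0],
  [0.57,-1.87,-1,0],
])

```text
t: 4.1
eef_pos: [0.53, -0.0046, 0.1774]
ee_rot: [-3.14, -0.001, -0.736]
force: [0.6, 0.4, 1.1]
width: 0.0525
gripper_force: 0.0
```

Run:
```python
from h import *
np.set_printoptions(precision=4,suppress=True)
t=arm.grab_frame("top"); st=arm.get_state();print(st["eef_pos"],st["ee_rot"],st["force"])
cr=t["pixels"][170:290,220:360,::-1]; cv2.imwrite("pics/c2.png",cv2.resize(cr,None,fx=4,fy=4,interpolation=cv2.INTER_CUBIC))
```

```text
[ 0.5299 -0.0047  0.1772] [-3.1407 -0.0006 -0.7364] [-0.1341 -0.3467  0.3221]
```

Call:
carry_out([
  [0.47,-0.97,0,0],
  [0.47,-0.97,0,0],
  [0.47,-0.97,-0.5,0],
  [0.47,-0.97,-1,0],
  [0.47,-0.97,-1.5,0],
  [0.47,-0.97,-1.95,0],
  [0.47,-0.97,-1.95,0],
  [0.47,-0.97,-1.95,0],
  [0.47,-0.97,-1.95,0],
  [0.47,-0.97,-1.95,0],
])

```text
t: 5.4
eef_pos: [0.5535, -0.0532, 0.0799]
ee_rot: [-3.14, -0.001, -0.736]
force: [-0.7, 0.2, 0.2]
width: 0.0523
gripper_force: 0.0
```

Call:
carry_out([
  [0,0,0,0],
  [0,0,0,0],
  [0,0,0,0],
  [0,0,0,0],
  [0,0,0,0],
  [0,0,0,0],
  [0,0,0,0],
  [0,0,0,0],
  [0,0,0,0],
  [0,0,0,0],
], claw=1, force=55)

```text
t: 6.65
eef_pos: [0.553, -0.0533, 0.079]
ee_rot: [3.142, 0.0, -0.736]
force: [0.9, 0.4, -2.0]
width: 0.0213
gripper_force: 54.9
```

Gripped on the bar (21 mm). Lift straight up slowly.

Call:
carry_out([
  [0,0,0.2,0],
  [0,0,0.4,0],
  [0,0,0.6,0],
  [0,0,0.8,0],
  [0,0,1.0,0],
  [0,0,1.2,0],
  [0,0,1.4,0],
  [0,0,1.6,0],
  [0,0,1.7,0],
  [0,0,1.7,0],
])

```text
t: 7.9
eef_pos: [0.5533, -0.0533, 0.1644]
ee_rot: [-3.141, -0.0, -0.736]
force: [-0.5, -0.7, -2.9]
width: 0.0216
gripper_force: 54.9
```

Run:
```python
from h import *
np.set_printoptions(precision=4,suppress=True)
s=arm.grab_frame("side");t=arm.grab_frame("top"); st=arm.get_state();print(st["t"],st["eef_pos"],st["ee_rot"],st["force"],st["moment"])
for n in ("scoop_mouth","scoop_grip"):
    a=arm.mark_of(s,n);b=arm.mark_of(t,n)
    if a and b: print(n,tri(s,a[0]["uv"],t,b[0]["uv"]))
A=cv2.resize(s["pixels"][110:310,280:480],(400,400));B=cv2.resize(t["pixels"][150:310,210:370],(400,400))
cv2.imwrite("pics/c3.png",np.hstack([A,B])[:,:,::-1])
```

```text
8.0 [ 0.5528 -0.0533  0.1637] [ 3.1412  0.0004 -0.7366] [-0.8414 -0.4089 -1.701 ] [ 0.004  -0.0227  0.026 ]
scoop_mouth (array([0.4959, 0.0021, 0.1037]), np.float64(0.0015930784500525642))
```

View pics/c3.png

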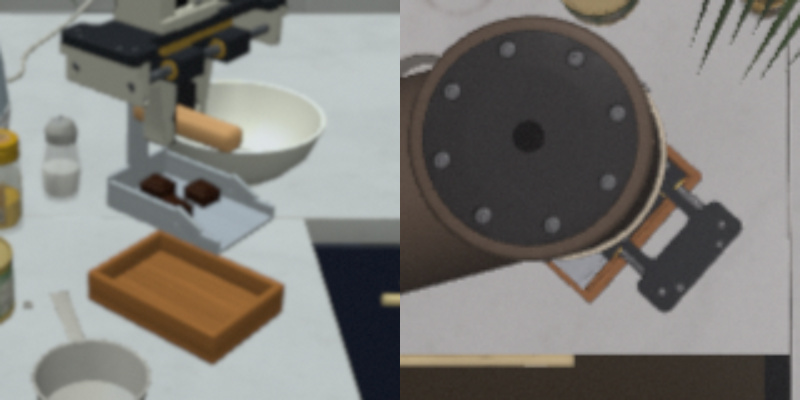

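Call:
carry_out([
  [-0.05,-0.05,0.3,-0.5],
  [-0.2,-0.2,0.3,-1.7],
  [-0.45,-0.4,0.3,-3.2],
  [-0.75,-0.65,0.3,-4.8],
  [-1.05,-0.9,0.3,-6.5],
  [-1.35,-1.15,0.3,-8.2],
  [-1.65,-1.4,0.3,-9.9],
  [-1.9,-1.6,0.3,-11.6],
  [-2.1,-1.75,0.3,-13.3],
  [-2.17,-1.81,0.3,-15],
])

```text
t: 9.45
eef_pos: [0.4439, -0.1442, 0.179]
ee_rot: [3.141, -0.0, -2.314]
force: [-0.9, -0.4, -2.2]
width: 0.0214
gripper_force: 54.9
```

Call:
carry_out([
  [0,0,-0.1,0],
  [0,0,-0.3,0],
  [0,0,-0.5,0],
  [0,0,-0.8,0],
  [0,0,-1.1,0],
  [0,0,-1.4,0],
  [0,0,-1.6,0],
  [0,0,-1.7,0],
  [0,0,-1.75,0],
  [0,0,-1.75,0],
])

```text
t: 10.7
eef_pos: [0.4448, -0.1438, 0.0917]
ee_rot: [-3.141, 0.0, -2.307]
force: [0.7, -0.6, -2.1]
width: 0.0212
gripper_force: 54.9
```

Run:
```python
from h import *
np.set_printoptions(precision=4,suppress=True)
s=arm.grab_frame("side");t=arm.grab_frame("top"); st=arm.get_state();print(st["t"],st["eef_pos"],st["ee_rot"],st["force"],st["moment"])
for n in ("scoop_mouth","scoop_grip"):
    a=arm.mark_of(s,n);b=arm.mark_of(t,n)
    if a and b: print(n,tri(s,a[0]["uv"],t,b[0]["uv"]))
A=cv2.resize(s["pixels"][110:310,280:480],(400,400));B=cv2.resize(t["pixels"][150:310,230:390],(400,400))
cv2.imwrite("pics/c4.png",np.hstack([A,B])[:,:,::-1])
```

```text
10.8 [ 0.4449 -0.1438  0.0919] [-3.141   0.0005 -2.307 ] [-0.2929  0.287  -2.9545] [ 0.0769 -0.0917 -0.0331]
scoop_mouth (array([ 0.4994, -0.0842,  0.0342]), np.float64(0.0012160120960555347))
scoop_grip (array([ 0.4571, -0.1332,  0.1027]), np.float64(0.0012322805555372157))
```

View pics/c4.png

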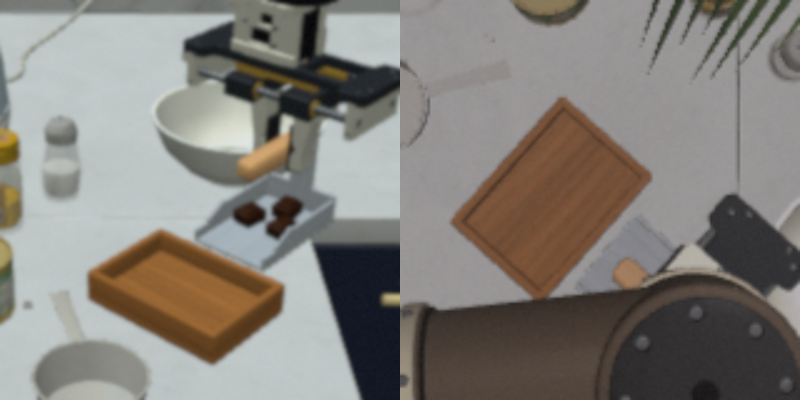

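Call:
carry_out([
  [0,0,-0.08,0],
  [0,0,-0.16,0],
  [0.05,0.06,-0.16,0],
  [0.11,0.12,-0.16,0],
  [0.21,0.23,-0.03,0],
  [0.32,0.35,0.09,0],
  [0.43,0.47,0.2,0],
  [0.55,0.61,0.29,0],
  [0.55,0.61,0.29,0],
  [0.55,0.61,0.29,0],
], claw=1, force=12)

```text
t: 12.25
eef_pos: [0.4724, -0.113, 0.106]
ee_rot: [-3.141, 0.001, -2.307]
force: [-0.4, 1.0, -2.8]
width: 0.022
gripper_force: 12.0
```

Run:
```python
from h import *
np.set_printoptions(precision=4,suppress=True)
s=arm.grab_frame("side"); st=arm.get_state();print(st["t"],st["eef_pos"],st["ee_rot"],st["force"],st["moment"])
cv2.imwrite("pics/c5.png",cv2.resize(s["pixels"][130:290,300:460],(480,480))[:,:,::-1])
```

```text
12.3 [ 0.4722 -0.1131  0.1059] [-3.1415  0.0005 -2.3073] [ 0.3423  1.0036 -3.0969] [ 0.0648 -0.0601 -0.0093]
```

View pics/c5.png

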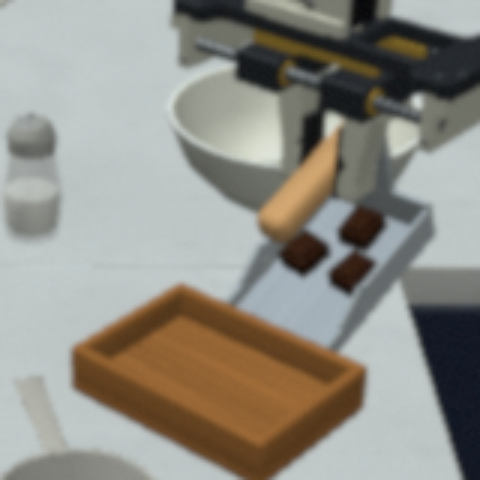

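Call:
carry_out([
  [0.06,0.07,0.04,0],
  [0.12,0.14,0.07,0],
  [0.18,0.2,0.1,0],
  [0.23,0.25,0.12,0],
  [0.28,0.31,0.14,0],
  [0.33,0.37,0.16,0],
  [0.33,0.37,0.16,0],
  [0.33,0.37,0.16,0],
  [0.33,0.37,0.16,0],
  [0.33,0.37,0.16,0],
])

```text
t: 13.55
eef_pos: [0.4888, -0.0948, 0.1141]
ee_rot: [-3.141, 0.0, -2.307]
force: [-0.5, -1.0, -2.6]
width: 0.0222
gripper_force: 12.0
```

Call:
carry_out([
  [0,0,0,0],
  [-0.03,-0.03,0.05,0],
  [-0.1,-0.1,0.2,0],
  [-0.2,-0.2,0.5,0],
  [-0.3,-0.35,0.9,0],
  [-0.4,-0.5,1.3,0],
  [-0.5,-0.6,1.6,0],
  [-0.5,-0.6,1.8,0],
  [-0.5,-0.6,1.8,0],
  [-0.5,-0.6,1.8,0],
], claw=1, force=55)

```text
t: 14.8
eef_pos: [0.4634, -0.1246, 0.2035]
ee_rot: [3.141, -0.001, -2.307]
force: [0.5, 1.2, -2.3]
width: 0.0217
gripper_force: 55.0
```

Run:
```python
from h import *
np.set_printoptions(precision=4,suppress=True)
s=arm.grab_frame("side");t=arm.grab_frame("top"); st=arm.get_state();print(st["t"],st["eef_pos"],st["ee_rot"],st["force"],st["moment"])
for n in ("scoop_mouth","scoop_grip"):
    a=arm.mark_of(s,n);b=arm.mark_of(t,n)
    if a and b: print(n,tri(s,a[0]["uv"],t,b[0]["uv"]))
cv2.imwrite("pics/c6.png",cv2.resize(s["pixels"][90:290,300:500],(480,480))[:,:,::-1])
```

```text
14.9 [ 0.4633 -0.1247  0.2033] [ 3.1406 -0.001  -2.307 ] [-0.1796  0.3224 -1.3819] [ 0.1217 -0.1814 -0.0038]
```

View pics/c6.png

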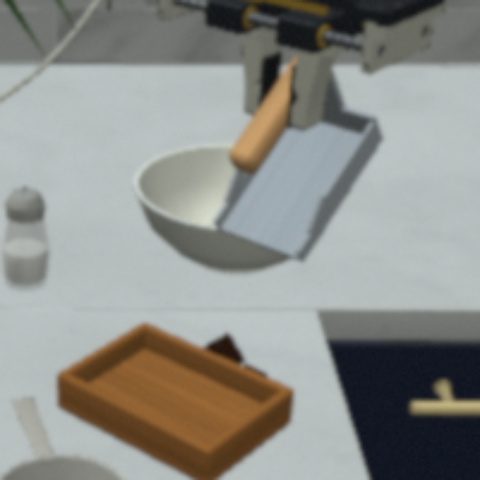

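Run:
```python
from h import *
np.set_printoptions(precision=4,suppress=True)
s=arm.grab_frame("side");t=arm.grab_frame("top")
for k,p in (("s",s),("t",t)):
    for f in (arm.mark_of,):
        for r in f(p,"chunk_0"): print(k,"mark",np.round(r["uv"],1),round(r["conf"],2),ground(p,r["uv"],.008)[:2])
    for r in arm.regions_of(p,"chunk_0"): 
        c=r["pixels"].astype(np.uint8); rect=cv2.minAreaRect(np.argwhere(c)[:,::-1].astype(np.float32))
        print(k,"reg",np.round(r["uv"],1),round(r["conf"],2),c.sum(),ground(p,r["uv"],.012)[:2],rect)
print("edge",ground(t,(300,291),0)[:2],ground(t,(180,291),0)[:2],ground(t,(365,291),0)[:2])
A=cv2.resize(s["pixels"][200:270,350:420],(400,400),interpolation=cv2.INTER_CUBIC);B=cv2.resize(t["pixels"][200:300,260:360],(400,400),interpolation=cv2.INTER_CUBIC)
cv2.imwrite("pics/c7.png",np.hstack([A,B])[:,:,::-1])
```

```text
s mark [394.3 235.1] 0.69 [ 0.4921 -0.1182]
s reg [394.3 234.2] 0.4 111 [ 0.4927 -0.1151] ((393.94830322265625, 233.62069702148438), (16.150693893432617, 9.322757720947266), 23.198591232299805)
t mark [319.  240.4] 0.62 [ 0.5151 -0.0997]
t mark [309.6 245.6] 0.54 [ 0.5041 -0.0795]
t reg [319.9 241.6] 0.46 48 [ 0.5126 -0.1017] ((320.5999755859375, 241.70001220703125), (9.800000190734863, 5.600000381469727), 36.869895935058594)
t reg [290.6 153.2] 0.44 306 [ 0.7039 -0.0387] ((289.2794494628906, 154.13235473632812), (31.01247787475586, 13.55606746673584), 2.726310968399048)
t reg [313.7 244.4] 0.38 60 [ 0.5066 -0.0884] ((312.1340026855469, 246.05157470703125), (5.685938835144043, 13.402568817138672), 66.03751373291016)
edge [ 0.407  -0.0584] [0.4072 0.2006] [ 0.4069 -0.1977]
```

View pics/c7.png

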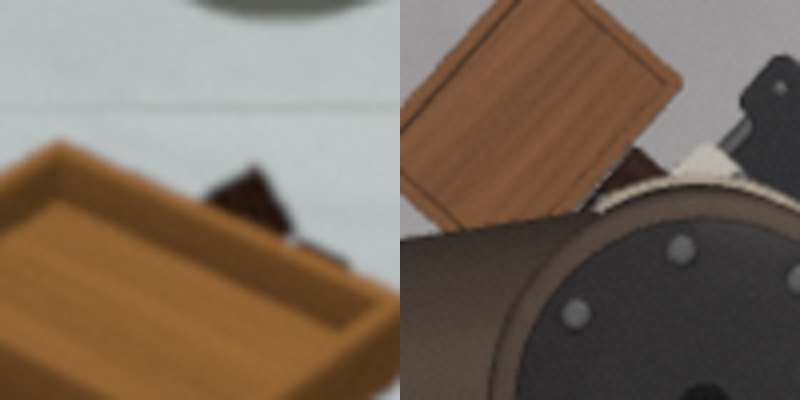

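Call:
carry_out([
  [0.05,0.8,0,0],
  [0.1,1.8,-0.1,0],
  [0.15,2.9,-0.3,0],
  [0.2,3.9,-0.6,0],
  [0.26,4.6,-0.9,0],
  [0.26,4.89,-1.3,0],
  [0.26,4.89,-1.6,0],
  [0.26,4.89,-1.77,0],
  [0.26,4.89,-1.77,0],
  [0.26,4.89,-1.8,0],
])

```text
t: 16.65
eef_pos: [0.4771, 0.1194, 0.1147]
ee_rot: [-3.141, 0.001, -2.308]
force: [0.4, -0.8, -2.1]
width: 0.0219
gripper_force: 55.0
```

Run:
```python
from h import *
np.set_printoptions(precision=4,suppress=True)
s=arm.grab_frame("side");t=arm.grab_frame("top"); st=arm.get_state();print(st["t"],st["eef_pos"],st["force"])
for k,p in (("s",s),("t",t)):
    for r in arm.mark_of(p,"chunk_0"): print(k,"mark",np.round(r["uv"],1),round(r["conf"],2),ground(p,r["uv"],.008)[:2])
    for r in arm.regions_of(p,"chunk_0"): 
        c=r["pixels"].astype(np.uint8); g=np.array([ground(p,u,.014)[:2]*1000 for u in np.argwhere(c)[:,::-1]],np.float32)
        print(k,"reg",np.round(r["uv"],1),round(r["conf"],2),c.sum(),cv2.minAreaRect(g))
A=cv2.resize(s["pixels"][150:290,290:430],(390,390),interpolation=cv2.INTER_CUBIC);B=cv2.resize(t["pixels"][210:275,280:345],(390,390),interpolation=cv2.INTER_CUBIC)
cv2.imwrite("pics/c8.png",np.hstack([A,B])[:,:,::-1])
```

```text
16.75 [0.4769 0.1195 0.1145] [ 0.5703  0.4065 -1.6788]
s mark [369.4 263. ] 0.61 [ 0.5451 -0.0252]
s mark [392.2 236.8] 0.5 [ 0.4967 -0.1121]
s reg [388.9 235.2] 0.7 138 ((497.5740051269531, -109.92573547363281), (26.90789031982422, 47.21260070800781), 12.24919319152832)
s reg [281.2 202. ] 0.48 1076 ((730.5088500976562, -259.4791564941406), (48.594844818115234, 243.59007263183594), 6.589607238769531)
t mark [319.1 246.9] 0.64 [ 0.5012 -0.0998]
t mark [305.9 253.4] 0.48 [ 0.4874 -0.0715]
t mark [313.5 247.5] 0.47 [ 0.5    -0.0878]
```

View pics/c8.png

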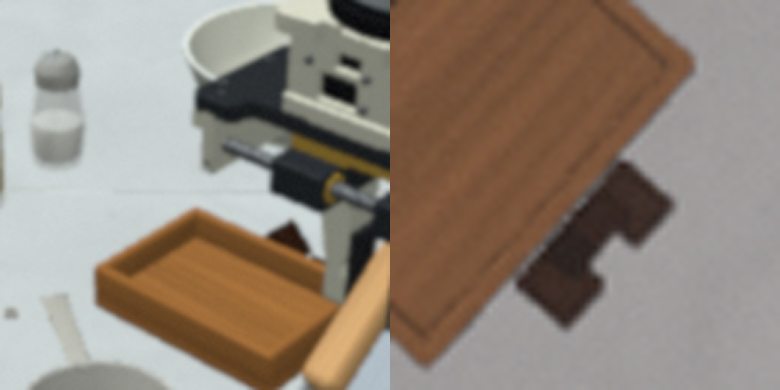

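Run:
```python
from h import *
np.set_printoptions(precision=4,suppress=True)
t=arm.grab_frame("top")
f=lambda x,y,z:ground(t,(280+(x-390)/6,210+y/6),z)[:2]
u=np.array([.741,-.672]);v=np.array([.672,.741]);c=np.array([.5385,-.0405])
for n,z,(x,y) in [("E1in",.018,(625,162)),("E1out",.018,(672,205)),("E2in",.018,(517,285)),("E2out",.018,(567,328)),("holdR",.032,(693,62)),("holdB",.032,(427,365))]:
    p=f(x,y,z);d=p-c;print(n,p,"along",d@u*1000,"out",-d@v*1000)
```

```text
E1in [ 0.5224 -0.1002] along 28.158409977613715 out 55.09321894168359
E1out [ 0.5071 -0.1168] along 28.025378665776284 out 77.61664217474889
E2in [ 0.4791 -0.0619] along -29.65330363323746 out 55.74561270667037
E2out [ 0.464  -0.0795] along -28.989756007082907 out 78.99649225498348
holdR [ 0.5572 -0.1244] along 70.22587961096784 out 49.58793165381718
holdB [ 0.452  -0.0312] along -70.36740557651507 out 51.22044515210573
```

Call:
carry_out([
  [0,0,-0.15,0],
  [0,0,-0.3,0],
  [0,0,-0.45,0],
  [0,0,-0.6,0],
  [0,0,-0.75,0],
  [0,0,-0.85,0],
  [0,0,-0.92,0],
  [0,0,-0.92,0],
  [0,0,-0.92,0],
  [0,0,-0.92,0],
], claw=1, force=8)

```text
t: 18.25
eef_pos: [0.477, 0.1199, 0.0684]
ee_rot: [-3.141, 0.001, -2.307]
force: [-2.1, -0.2, 7.0]
width: 0.022
gripper_force: 8.0
```

Call:
carry_out([
  [0,0,0,0],
  [0,0,0,0],
  [0,0,0.1,0],
  [0,0,0.6,0],
  [0,0,1.2,0],
  [0.1,-0.8,1.2,0],
  [0.2,-1.9,1.0,0],
  [0.25,-3.0,0.8,0],
  [0.33,-3.9,0.5,0],
  [0.33,-4.18,0.2,0],
], claw=0, force=25)

```text
t: 19.5
eef_pos: [0.4931, -0.0914, 0.0778]
ee_rot: [-3.141, 0.0, -2.31]
force: [0.3, -0.6, 0.0]
width: 0.0878
gripper_force: 0.0
```

Call:
carry_out([
  [0,0,0,0],
  [0,0,-0.4,0],
  [0,0,-0.8,0],
  [0,0,-1.2,0],
  [0,0,-1.49,0],
  [0,0,-1.49,0],
  [0,0,-1.49,0],
  [0,0,-1.49,0],
  [0,0,-1.49,0],
  [0,0,-1.49,0],
])

```text
t: 20.75
eef_pos: [0.4933, -0.0894, 0.0039]
ee_rot: [-3.141, 0.0, -2.307]
force: [-0.5, 0.6, 0.0]
width: 0.0875
gripper_force: 0.0
```

Call:
carry_out([
  [0,0,0,0],
  [0,0,0,0],
  [0,0,0,0],
  [0,0,0,0],
  [0,0,0,0],
  [0,0,0,0],
  [0,0,0,0],
  [0,0,0.1,0],
  [0,0,0.3,0],
  [0,0,0.6,0],
], claw=1, force=25)

```text
t: 22.0
eef_pos: [0.4929, -0.0894, 0.0342]
ee_rot: [3.141, -0.0, -2.307]
force: [-0.1, -0.4, 0.2]
width: 0.0434
gripper_force: 25.0
```

Run:
```python
from h import *
np.set_printoptions(precision=4,suppress=True)
s=arm.grab_frame("side");t=arm.grab_frame("top"); st=arm.get_state();print(st["t"],st["eef_pos"],st["force"],st["width"])
for n in ("scoop_mouth","scoop_grip","scoop"):
    a=arm.mark_of(s,n);b=arm.mark_of(t,n)
    if a and b: print(n,tri(s,a[0]["uv"],t,b[0]["uv"]))
A=cv2.resize(s["pixels"][150:300,340:490],(390,390),interpolation=cv2.INTER_CUBIC);B=cv2.resize(t["pixels"][170:300,190:320],(390,390),interpolation=cv2.INTER_CUBIC)
cv2.imwrite("pics/c9.png",np.hstack([A,B])[:,:,::-1])
```

```text
22.1 [ 0.4944 -0.0891  0.0354] [-0.3922  0.0959 -0.2253] 0.04392606601738889
```

View pics/c9.png

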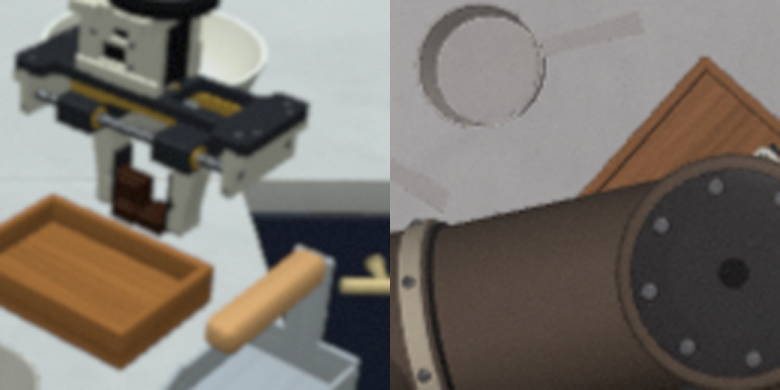

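Call:
carry_out([
  [0,0,0.3,0],
  [0,0,0.8,0],
  [-0.02,-0.2,1.3,0],
  [-0.08,-0.7,1.4,0],
  [-0.18,-1.5,1.4,0],
  [-0.28,-2.3,1.4,0],
  [-0.38,-3.1,1.4,0],
  [-0.46,-3.8,1.4,0],
  [-0.52,-4.2,1.1,0],
  [-0.52,-4.29,0.7,0],
])

```text
t: 23.65
eef_pos: [0.4668, -0.3052, 0.0679]
ee_rot: [-3.141, 0.0, -2.309]
force: [-0.6, 1.2, -0.6]
width: 0.0438
gripper_force: 25.0
```

Run:
```python
from h import *
s=arm.grab_frame("side");t=arm.grab_frame("top"); st=arm.get_state();print(st["t"],st["eef_pos"],st["width"])
for k,p in (("s",s),("t",t)):
    for r in arm.mark_of(p,"chunk_0"): print(k,"mark",np.round(r["uv"],1),round(r["conf"],2),ground(p,r["uv"],.008)[:2])
for n in ("scoop_mouth","scoop_grip","scoop"):
    a=arm.mark_of(s,n);b=arm.mark_of(t,n)
    if a and b: print(n,tri(s,a[0]["uv"],t,b[0]["uv"]))
save(s,"s10");save(t,"t10")
# dark pixels near wall in top view
g=t["pixels"].astype(int).sum(2); print("dark near holder", (g[236:266,298:330]<200).sum())
```

```text
23.75 [ 0.4650891  -0.30384527  0.06599052] 0.04354591290943832
s mark [394.7 159.5] 0.64 [ 0.45679994 -0.47647006]
s mark [403.4 166.4] 0.62 [ 0.43939934 -0.43494014]
s mark [392.9 161.7] 0.55 [ 0.46262912 -0.46284506]
s mark [308.5 207.6] 0.5 [ 0.66299069 -0.22474623]
scoop_mouth (array([ 0.48838528,  0.13355862, -0.00433693]), np.float64(0.004286981789846188))
scoop_grip (array([0.4483185 , 0.08774801, 0.0821502 ]), np.float64(0.0005762869734705704))
scoop (array([0.45243479, 0.08769766, 0.0007759 ]), np.float64(0.004558356483912696))
dark near holder 358
```

Call:
carry_out([
  [0.04,0,-0.4,0],
  [0.04,0,-0.4,0],
  [0.04,0,0,0],
  [0.04,0,0.7,0],
  [0,0.2,1.5,0],
  [-0.1,1.1,1.5,0],
  [-0.2,2.2,1.5,0],
  [-0.3,3.3,1.5,0],
  [-0.35,4.2,1.5,0],
  [-0.4,4.8,1.5,0],
], claw=0.35)

```text
t: 25.4
eef_pos: [0.4471, -0.062, 0.1448]
ee_rot: [-3.141, 0.001, -2.305]
force: [1.1, -0.4, 0.3]
width: 0.0569
gripper_force: 0.0
```

Run:
```python
from h import *
np.set_printoptions(precision=4,suppress=True)
s=arm.grab_frame("side");t=arm.grab_frame("top"); st=arm.get_state();print(st["t"],st["eef_pos"],st["width"],st["q"])
for k,p in (("s",s),("t",t)):
    for r in arm.mark_of(p,"chunk_0"): print(k,"mark",np.round(r["uv"],1),round(r["conf"],2),ground(p,r["uv"],.015)[:2])
    for n,z in (("scoop_mouth",.002),("scoop_grip",.082),("scoop",0)):
        for r in arm.mark_of(p,n)[:1]: print(k,n,np.round(r["uv"]),round(r["conf"],2),ground(p,r["uv"],z)[:2])
A=cv2.resize(s["pixels"][130:330,340:540],(390,390),interpolation=cv2.INTER_CUBIC);B=cv2.resize(t["pixels"][170:300,190:320],(390,390),interpolation=cv2.INTER_CUBIC)
cv2.imwrite("pics/c10.png",np.hstack([A,B])[:,:,::-1])
```

```text
25.5 [ 0.4472 -0.0616  0.1448] 0.056967431476784854 [ 0.3018  0.0596 -0.5795  0.     -0.9297 -1.035 ]
s mark [380.5 182.4] 0.58 [ 0.5036 -0.3318]
s scoop_mouth [412. 332.] 0.98 [0.4907 0.1428]
s scoop_grip [439. 267.] 0.64 [0.4495 0.087 ]
s scoop [432. 309.] 0.87 [0.4516 0.0875]
t mark [423.7 243.9] 0.61 [ 0.5071 -0.3219]
t mark [418.2 255. ] 0.53 [ 0.4837 -0.3099]
t mark [231.1 270.7] 0.49 [0.4514 0.0876]
t mark [410.5 261.1] 0.44 [ 0.4709 -0.2934]
t scoop_mouth [210. 253.] 0.96 [0.4877 0.1358]
t scoop_grip [224. 274.] 0.7 [0.4481 0.0897]
t scoop [232. 272.] 0.67 [0.4474 0.0885]
```

View pics/c10.png

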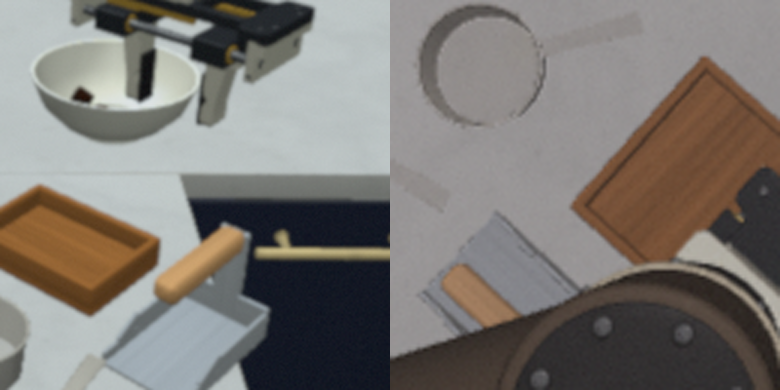

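Call:
carry_out([
  [-0.1,1.1,0,0],
  [-0.2,2.2,0,0],
  [-0.24,2.67,0,0],
  [-0.24,2.67,-0.1,0],
  [-0.24,2.67,-0.6,0],
  [-0.24,2.67,-1.2,0],
  [-0.24,2.67,-1.54,0],
  [-0.24,2.67,-1.54,0],
  [-0.24,2.67,-1.54,0],
  [-0.24,2.67,-1.54,0],
])

```text
t: 27.15
eef_pos: [0.4356, 0.0697, 0.0673]
ee_rot: [-3.141, 0.001, -2.307]
force: [0.2, 1.0, 0.3]
width: 0.0571
gripper_force: 0.0
```

Call:
carry_out([
  [0,0,0,0],
  [0,0,0,0],
  [0,0,0,0],
  [0,0,0,0],
  [0,0,0,0],
  [0,0,0,0],
  [0,0,0.2,0],
  [0,0,0.7,0],
  [0,0,1.2,0],
  [0,0,1.5,0],
], claw=1, force=50)

```text
t: 28.4
eef_pos: [0.4355, 0.0699, 0.1434]
ee_rot: [-3.141, 0.002, -2.307]
force: [-0.3, -0.2, -2.3]
width: 0.0217
gripper_force: 50.0
```

Run:
```python
from h import *
np.set_printoptions(precision=4,suppress=True)
s=arm.grab_frame("side");t=arm.grab_frame("top"); st=arm.get_state();print(st["t"],st["eef_pos"],st["width"],st["force"])
for n in ("scoop_mouth","scoop_grip","scoop"):
    a=arm.mark_of(s,n);b=arm.mark_of(t,n)
    print(n,len(a),len(b))
    if a and b: print(n,tri(s,a[0]["uv"],t,b[0]["uv"]))
    elif a: print(ground(s,a[0]["uv"],{"scoop_mouth":.077,"scoop":.075,"scoop_grip":.157}[n]))
```

```text
28.5 [0.4362 0.0702 0.1437] 0.02124723119072301 [-0.6055  0.472  -2.0654]
scoop_mouth 1 1
scoop_mouth (array([0.4899, 0.1365, 0.0789]), np.float64(0.0006839419839568713))
scoop_grip 2 1
scoop_grip (array([ 0.5689, -0.0038,  0.157 ]), np.float64(0.19205818491221685))
scoop 2 0
[0.4506 0.0807 0.075 ]
```

Call:
carry_out([
  [0.01,-0.9,0,0],
  [0.03,-1.9,0,0],
  [0.05,-2.9,0,0],
  [0.06,-3.8,0,0],
  [0.07,-4.38,0,0],
  [0.07,-4.38,-0.2,0],
  [0.07,-4.38,-0.7,0],
  [0.07,-4.38,-1.19,0],
  [0.07,-4.38,-1.19,0],
  [0.07,-4.38,-1.19,0],
])

```text
t: 30.05
eef_pos: [0.4389, -0.149, 0.0824]
ee_rot: [-3.141, -0.0, -2.306]
force: [0.0, -0.3, -1.5]
width: 0.0217
gripper_force: 50.0
```

Call:
carry_out([
  [0.13,0.15,0,0],
  [0.3,0.33,0.22,0],
  [0.46,0.51,0.38,0],
  [0.63,0.7,0.52,0],
  [0.81,0.9,0.62,0],
  [1.0,1.1,0.69,0],
  [1.19,1.32,0.72,0],
  [1.39,1.53,0.72,0],
  [1.55,1.71,0.69,0],
  [1.55,1.71,0.69,0],
], claw=1, force=12)

```text
t: 31.3
eef_pos: [0.5173, -0.0627, 0.1164]
ee_rot: [-3.141, 0.001, -2.306]
force: [-0.1, 0.1, -1.0]
width: 0.0221
gripper_force: 12.0
```

Run:
```python
from h import *
np.set_printoptions(precision=4,suppress=True)
s=arm.grab_frame("side"); st=arm.get_state();print(st["t"],st["eef_pos"],st["width"],st["force"])
for n in ("scoop_mouth","scoop_grip","scoop"):
    a=arm.mark_of(s,n)
    if a: print(n,a[0]["uv"],a[0]["conf"])
```

```text
31.35 [ 0.5166 -0.0631  0.1162] 0.021900924392761513 [-0.7899  0.1314 -0.8954]
scoop_mouth [392.6, 237.8] 0.75
scoop_grip [382.1, 199.6] 0.63
scoop [406.5, 207.9] 0.66
```

Call:
carry_out([
  [0,0,0,0],
  [-0.07,-0.08,0.2,0],
  [-0.15,-0.2,1.0,0],
  [-0.2,-0.4,2.02,0],
  [-0.3,-1.4,2.02,0],
  [-0.42,-2.4,2.02,0],
  [-0.55,-3.3,2.02,0],
  [-0.65,-4.1,2.02,0],
  [-0.71,-4.52,2.02,0],
  [-0.71,-4.52,2.02,0],
], claw=1, force=50)

```text
t: 32.75
eef_pos: [0.4797, -0.2913, 0.2179]
ee_rot: [3.142, -0.0, -2.31]
force: [-0.0, 0.1, -2.8]
width: 0.0215
gripper_force: 50.0
```

Run:
```python
from h import *
np.set_printoptions(precision=4,suppress=True)
s=arm.grab_frame("side");t=arm.grab_frame("top"); st=arm.get_state();print(st["t"],st["eef_pos"],st["width"],st["force"],st["gripper_force"])
for n in ("scoop_mouth","scoop_grip","scoop","bowl","chunk_0"):
    a=arm.mark_of(s,n);b=arm.mark_of(t,n)
    print(n,[(np.round(r["uv"],1),round(r["conf"],2)) for r in a],[(np.round(r["uv"],1),round(r["conf"],2)) for r in b])
    if a and b: print("  ",tri(s,a[0]["uv"],t,b[0]["uv"]))
# predicted pixels of mouth / origin for tilts
e=np.array(st["eef_pos"]);ax=np.array([-.672,-.741,0])
for th in (30,40,45,50,55,60):
    c,sn=np.cos(np.radians(th)),np.sin(np.radians(th))
    P=lambda x,z:e+[0,0,.014]+ax*(x*c-z*sn)+np.array([0,0,x*sn+z*c])
    print(th,proj(s,P(-.085,-.08)),proj(s,P(-.025,-.082)),P(-.085,-.08))
save(s,"s11")
```

```text
32.85 [ 0.4802 -0.2899  0.2179] 0.021583160169115965 [-1.0618  0.9125 -2.7684] 49.99204874038696
scoop_mouth [(array([407.6, 141.7]), 0.8)] []
scoop_grip [(array([397.3, 105. ]), 0.97)] []
scoop [(array([413.9, 113. ]), 0.72)] []
bowl [(array([400. , 195.2]), 0.89), (array([403.1, 139.6]), 0.18)] [(array([287.6, 142.9]), 0.42)]
   (array([ 0.5979, -0.0239,  0.173 ]), np.float64(0.139341919729432))
chunk_0 [(array([266.1, 263.1]), 0.74), (array([379.8, 183.6]), 0.51)] []
30 [385.6515 151.3064] [401.7406 131.6362] [ 0.5028 -0.265   0.1201]
40 [391.3621 150.392 ] [405.8571 127.804 ] [ 0.4894 -0.2797  0.1159]
45 [394.2526 149.3392] [407.8299 125.5418] [ 0.4825 -0.2873  0.1152]
50 [397.1411 147.9076] [409.7295 123.0699] [ 0.4757 -0.2948  0.1153]
55 [400.0092 146.1129] [411.5445 120.4049] [ 0.4689 -0.3023  0.1163]
60 [402.8395 143.9722] [413.264  117.5645] [ 0.4622 -0.3097  0.1182]
```

```bash
python3 -c "
from station import arm
print(arm.job_done())"
```

```text
the job is handed in; nothing more can be done
None
```

I handed in the job at about 33 s with all three chunks in the bowl and the empty scoop held over it, but the chunks were not tipped out of the scoop as asked: they slid off early beside the holder while I was tilting it there, so I put the scoop down, moved them to the bowl with the gripper and re-gripped the scoop; before that the scoop had been lifted level with all three on it, it now hangs about 65° mouth-down with the mouth about 12 cm above the worktop, I saw no contact with the bowl or bystanders, and no result was reported back.

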